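Change the hold-down arm of a rod-lathe stand and hold the hinge for its pin

ROBOT

A 6-joint arm with a two-finger parallel gripper is mounted at the origin on the work surface. World frame = base frame: x ahead of the robot, y to its left, z up, the work surface at z = 0. Lengths are in m, angles in rad, forces in N, time in s.
With the tool pointing down it reaches from about 0.275 to 0.85 m from the base axis. Payload 5.2 kg.
Tool frame: the origin (TCP) lies midway between the tips of the shut fingers; the grasp point (between the pads) lies 19 mm behind it (r.grip_point_offset is the distance from the TCP to the grasp point, in m); z points along the fingers, y is the line along which they close (so a half turn about z gives the same grasp; the last joint's range is limited). The gripper opens to 85 mm and grips with 20 to 120 N. Pads are 22 mm wide; open, the fingers measure 114 mm over their backs; the gripper's body (76 mm by 85 mm) begins 54 mm behind the grasp point. The pads swing forward as they close: fully open they stand 13 mm farther back than shut.
Start: joints at [0.941, 0.259, 1.535, -0, 1.348, -0.203], TCP at [0.228, 0.501, 0.231] pointing down, gripper open.
Joint ranges: [-3.14, 3.14], [-0.91, 2.08], [0.19, 2.58], [-1.22, 4.36], [0.22, 2.71], [-3.12, 3.12]. Speed limits (rad/s): [2.57, 2.57, 3.14, 3.14, 3.14, 3.14].

INTERFACE

Orientations are given as a unit quaternion [x, y, z, w].
In Python, from bench import get_state, optics, r gives the robot as it stands. The module is installed in compiled form; this text tells all that it offers.
- The arm moves only by the shell command python3 -m jog 'ROWS'. ROWS is JSON, a list of rows, each a list of 3 entries, a list of its own where there are three numbers: the shift along the world's x, y, z in m, then the turn, a rotation vector about the world's x, y, z in degrees, then the opening, from 0 (shut) to 1 (fully open). In form: [[[dx, dy, dz], [wx, wy, wz], claw], ...]. A call has 1 to 20 rows; each row is the pose to reach, as a shift and turn from the pose commanded when the call began; what a row does not reach only later rows make up. A row lasts 1/10 s, in which the tool goes at most 50 mm and 8.59 degrees, less where a joint would pass 70% of its speed; a pose out of reach is approached as far as the arm can. A call with a gripper value outside its range is refused whole. The fingers move at their own pace and stop on an object; the grip force is fixed at half the most. Time passes only in rows, so rows that repeat a pose let the fingers close. It gives the time, the measured TCP pose, the force, the opening and the grip force at its end, in the units of the state.
- get_state(): the state, without advancing time (a new reading comes with each control period).
- optics.grab_frame(name): name is "scene" or "top" or "wrist"; returns a dict with "frame" (420x560x3 uint8, blue, green, red), "camera_matrix" (3x3 intrinsics, pixels), "extrinsics" (4x4, takes a point from camera to world coordinates). Camera axes: x right, y up, looking along -z (the intrinsics and any distortion apply to the point x, -y, -z); pixel columns grow to the right and rows downward; lengths in m; the calibration is good to about 2 mm. A picture is of the moment at which its call begins. There is no depth.
- r.close_job(): hands the job in; it is judged then, once.
The state is a dict: "time": time; "joint_positions": joint angles; "qvel": joint speeds; "joint_efforts": joint torques, N m; "ee_pos": TCP position; "ee_rot": TCP orientation; "ft_force": force on the tool from outside, world axes, zero at the start; "moment": the same for the moment, N m; "finger_gap": finger opening in m; "grasp_force": force on a finger pad.
Only numpy, scipy, OpenCV 4.12 (cv2) and the standard library are available. Lean on these libraries where they do the work, as an engineer would, in place of code of your own. Each camera call takes 0.05 s, during which the arm holds its last target. There are 200 camera calls.

TASK

Change the hold-down arm on the rod-lathe stand: lift the old red arm, whose hinge pin is already out, from the stand and lay it (not drop it) flat inside the wooden parts box, and let go of it. Then take the new silver arm from the cork mat, bring its knuckle down between the two ears of the stand's fork, bar level over the white rollers, and hold it up so that its pin hole lines up with the holes in the ears, not pressed against the stand: finish while still holding it there, so that I can push the pin through. Go gently with the stand, and do not move the hinge pin, the cork jar or the glue bottle.

Things in the scene. Friction and masses are not known exactly. Their poses are not given: they have to be found in the camera images.
- lathe_bed: bed of the rod lathe, fixed: two aluminium rails 1.1 m long running along its y axis, 110 mm wide (x) over all, 35 mm high, with a grey motor headstock (to 135 mm above the table, centred at its y = +470 mm, chuck from y = +370 mm) and a second, plain roller stand without fork at y = -400 mm, to 150 mm above the table; origin on the table under the middle of the bed; may be turned a little
- stand: black roller stand with a fork, fixed on the bed; origin: centre of its foot's underside, 35 mm above the table; x towards the fork (away from the robot), y along the bed, z up. Upright plate at y = +15 to +24 mm, its top 76 mm above the origin, near the rollers (x = -95 to -33 mm) 113 mm. Hinge block and fork from x = +41 to +77 mm
- rollers (a point): midway between the stand's two white rollers (26 mm diameter, 14 mm wide, axes along y, centres 16 mm either side in x): at x = -65, y = 0, z = +95 mm in the stand's frame; axes as the stand's. An arm's wheel nests on them with its centre 19 mm above this point
- fork_axis (a point): midpoint on the axis (stand's y) of the 9 mm brass-bushed pin holes in the fork's two ears: x +55, y 0, z +120 mm in the stand's frame, 155 mm above the table; axes as the stand's. Ears 8 mm thick, 28 mm apart (2 mm play each side of a knuckle), tops 14 mm above this point. Fork floor 18 mm below it: a knuckle on the floor is 6 mm too low. Rear wall 14 mm behind (+x)
- new_arm: NEW hold-down arm, bare aluminium, white wheel, loose, flat on the cork mat, knuckle end away from the robot, +x within 45 degrees of world x. Bar along x; at one end a knuckle (barrel along y, 24 mm diameter, 24 mm long) with a 9 mm pin hole along y, at the other a fixed wheel, 24 mm diameter. 144 mm over all, about 120 g. Origin: centre of the knuckle hole; the bar runs from there along -x, z up
- new_bar (a point): middle of the new arm's bar, its balance point, x = -60 mm in the arm's frame, axes as the arm's: bare bar 14 mm wide (y), 12 mm high (z), free for gripping 40 mm either way; on a flat surface the arm lies level with this point 12 mm above the surface
- old_arm: OLD hold-down arm, red, black rubber wheel, loose, unpinned, level in the stand: knuckle on the fork floor, wheel on the rollers. Bar along x; at one end a knuckle (barrel along y, 24 mm diameter, 24 mm long) with a 9 mm pin hole along y, at the other a fixed wheel, 24 mm diameter. 144 mm over all, about 120 g. Origin: centre of the knuckle hole; the bar runs from there along -x, z up
- old_bar (a point): middle of the old arm's bar, its balance point, x = -60 mm in the arm's frame, axes as the arm's: bare bar 14 mm wide (y), 12 mm high (z), free for gripping 40 mm either way; on a flat surface the arm lies level with this point 12 mm above the surface
- old_wheel (a point): centre of the old arm's wheel (x = -120 mm in the arm's frame)
- parts_box: open wooden parts box, fixed, empty, 210 mm (x) by 140 mm (y), 45 mm high, walls and floor 6 mm thick; origin at the centre of its underside on the table
- mat: cork mat, fixed, 180 x 180 mm, 4 mm thick; origin at the centre of its underside on the table
- hinge_pin: bystander: loose steel T-handled hinge pin, 8 mm diameter, 61 mm long with a bullet nose, lying on the table; origin under its middle, nose to its +x
- cork_jar: bystander: clear jar of cork rings with a white lid, 63 mm diameter, 60 mm high; origin at the centre of its underside
- glue: bystander: yellow glue bottle with a red cap, 52 mm diameter, 150 mm high, standing beyond the bed; origin at the centre of its underside

How it is judged:
On the way:
1. the old red arm lies flat in the parts box, released and at rest (x of old_arm in the frame of parts_box between -0.1 and 0.1 m and y of old_arm in the frame of parts_box between -0.065 and 0.065 m and z of old_arm in the frame of parts_box between 0.01 and 0.03 m and x of old_wheel in the frame of parts_box between -0.1 and 0.1 m and y of old_wheel in the frame of parts_box between -0.065 and 0.065 m and z of old_wheel in the frame of parts_box between 0.01 and 0.03 m and contact force between the fingers and old_arm below 0.1 N and linear speed of old_arm below 0.03 m/s), for 0.2 s.
At the end, for the whole second after the job is handed in: Old arm flat in the box, released, at rest. New arm gripped (over 3 N) and still: hole centre within 3 mm of the fork axis point in x, y and z, hole axis within 5 degrees, bar over the rollers with its middle within 12 mm of the hole's height, under 4 N on the stand (all of step 1 and x of new_arm in the frame of fork_axis between -0.003 and 0.003 m and y of new_arm in the frame of fork_axis between -0.003 and 0.003 m and z of new_arm in the frame of fork_axis between -0.003 and 0.003 m and angle between the y axis of new_arm and the y axis of stand, either way round below 0.09 rad and x of new_bar in the frame of fork_axis below -0.055 m and z of new_bar in the frame of fork_axis between -0.0125 and 0.0125 m and contact force between the fingers and new_arm above 3 N and contact force between new_arm and stand below 4 N and linear speed of new_arm below 0.02 m/s); the arm keeps its last pose, push and grip.
It fails at once if the hinge pin, cork jar or glue bottle is moved more than 15 mm (distance of any of hinge_pin, cork_jar, glue from where it was at the start of the episode above 0.015 m).
It fails at once if an arm is dropped (falls freely, faster than 0.6 m/s) ((contact force between the fingers and old_arm below 0.05 N and linear speed of old_arm above 0.6 m/s) or (contact force between the fingers and new_arm below 0.05 N and linear speed of new_arm above 0.6 m/s)).
It fails at once if the stand is struck or pushed with more than 40 N (contact force between stand and anything else above 40 N).
It also fails if it takes over 58 s, if anything falls off the work surface, if the arm or the gripper's body presses on something with over 40 N, if the wrist force passes 120 N, or if a joint passes its speed limit or range.

## Working session

There is one attempt and no reset: what is moved stays moved. The work goes in short steps, Python scripts to look and compute and a shell command to move; the robot and the scene stay as the last step left them, time stands still between calls to the robot, and variables do not carry over. Pictures are saved under pics/ and viewed, at most 10 in all, crops included, and the job is handed in when it is done.

```bash
mkdir -p pics; cat > h.py <<'E'
import numpy as np,cv2
from bench import get_state,optics,r
def grab(n,save=None):
    d=optics.grab_frame(n)
    if save: cv2.imwrite(f'pics/{save}.png',d['frame'])
    np.savez(f'/tmp/{n}.npz',**{k:np.array(v) for k,v in d.items()})
    return d
def load(n): return dict(np.load(f'/tmp/{n}.npz'))
def ray(d,u,v):
    K=np.array(d['camera_matrix']);T=np.array(d['extrinsics'])
    c=np.array([(u-K[0,2])/K[0,0],-(v-K[1,2])/K[1,1],-1.])
    return T[:3,3],T[:3,:3]@c
def onz(d,u,v,z):
    o,w=ray(d,u,v);return o+w*(z-o[2])/w[2]
def proj(d,p):
    K=np.array(d['camera_matrix']);T=np.array(d['extrinsics'])
    c=T[:3,:3].T@(np.array(p)-T[:3,3]);return K[0,2]+K[0,0]*c[0]/-c[2],K[1,2]+K[1,1]*c[1]/c[2]
E
python3 - <<'E'
from h import *
for n in('scene','top','wrist'):
    d=grab(n,n+'0');print(n,[k for k in d],np.round(d['extrinsics'],3).tolist(),np.round(d['camera_matrix'],1).tolist())
im=[cv2.imread(f'pics/{n}0.png') for n in('scene','top')]
s=get_state();print({k:np.round(v,3).tolist() for k,v in s.items()})
E
```

```text
scene ['frame', 'camera_matrix', 'extrinsics'] [[-0.783, -0.366, 0.502, 0.99], [0.621, -0.492, 0.61, 0.472], [0.024, 0.79, 0.613, 0.611], [0.0, 0.0, 0.0, 1.0]] [[413.1, 0.0, 272.2], [0.0, 413.1, 213.2], [0.0, 0.0, 1.0]]
top ['frame', 'camera_matrix', 'extrinsics'] [[0.03, 0.998, -0.054, 0.505], [-0.999, 0.029, -0.017, -0.012], [-0.016, 0.054, 0.998, 1.029], [0.0, 0.0, 0.0, 1.0]] [[449.6, 0.0, 271.9], [0.0, 449.6, 207.9], [0.0, 0.0, 1.0]]
wrist ['frame', 'camera_matrix', 'extrinsics'] [[0.414, -0.88, -0.234, 0.168], [0.91, 0.399, 0.109, 0.527], [-0.002, -0.258, 0.966, 0.374], [0.0, 0.0, 0.0, 1.0]] [[367.8, 0.0, 286.8], [0.0, 367.8, 211.4], [0.0, 0.0, 1.0]]
{'time': 0.15, 'joint_positions': [0.941, 0.259, 1.536, -0.0, 1.348, -0.203], 'qvel': [-0.001, -0.001, -0.003, 0.0, 0.001, -0.0], 'joint_efforts': [0.001, -44.638, -29.082, -0.0, 0.008, -0.0], 'ee_pos': [0.227, 0.5, 0.231], 'ee_rot': [0.212, 0.977, -0.001, -0.0], 'ft_force': [0.147, -0.421, -1.344], 'moment': [0.027, -0.013, 0.002], 'grasp_force': 0.0, 'finger_gap': 0.085}
```

View pics/top0.png

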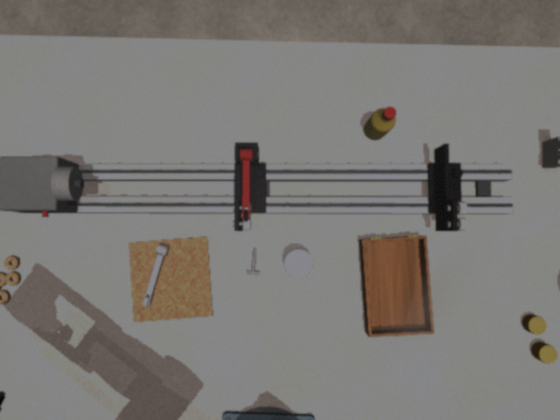

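View pics/scene0.png

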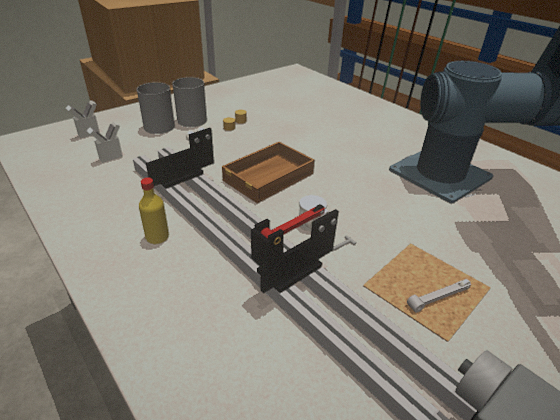

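The top view shows the red arm at about (246,150–220), the box at (395,285) and the silver arm on the mat from (162,250) to (148,300). The pin is at (253,262) and the jar at (298,263). In the scene view the fork is at about (275,240). Next I'll measure by masks.

```bash
cat > m.py <<'E'
from h import *
d=load('top');f=d['frame'];hsv=cv2.cvtColor(f,cv2.COLOR_BGR2HSV)
def big(m,n=1):
    cs,_=cv2.findContours(m.astype(np.uint8),cv2.RETR_EXTERNAL,cv2.CHAIN_APPROX_NONE)
    return sorted(cs,key=cv2.contourArea)[::-1][:n]
H,S,V=[hsv[...,i].astype(int) for i in range(3)]
red=((H<8)|(H>172))&(S>140)&(V>60); red[:,:200]=0;red[:,300:]=0
c=big(red)[0];print('red',cv2.boundingRect(c),cv2.minAreaRect(c))
for p in cv2.boxPoints(cv2.minAreaRect(c)): print('  ',np.round(onz(d,*p,.155)[:2],4))
# rails: bright/dark edges per column between stands
x=np.arange(280,420);g=cv2.cvtColor(f,cv2.COLOR_BGR2GRAY).astype(float)
print('col profile',[int(v) for v in g[155:222,350]])
# mat & new arm
mat=(H>5)&(H<25)&(S>90);m2=mat.copy();m2[:,:110]=0;m2[:,230:]=0
m2=cv2.morphologyEx(m2.astype(np.uint8),cv2.MORPH_CLOSE,np.ones((5,5)))
c=big(m2)[0];rect=cv2.minAreaRect(c);print('mat',rect,onz(d,*rect[0],.004))
for p in cv2.boxPoints(rect): print('  ',np.round(onz(d,*p,.004)[:2],4))
hull=np.zeros(f.shape[:2],np.uint8);cv2.fillPoly(hull,[np.int32(cv2.boxPoints(((rect[0]),(rect[1][0]-6,rect[1][1]-6),rect[2])))],1)
al=(S<70)&(hull>0)
c=big(al)[0];ar=cv2.minAreaRect(c);print('new',cv2.contourArea(c),ar)
for p in cv2.boxPoints(ar): print('  ',np.round(onz(d,*p,.016)[:2],4))
b=mat.copy();b[:,:340]=0;b[:,450:]=0;b[:220]=0;b[345:]=0
c=big(cv2.morphologyEx(b.astype(np.uint8),cv2.MORPH_CLOSE,np.ones((5,5))))[0];br=cv2.minAreaRect(c);print('box',br)
for p in cv2.boxPoints(br): print('  ',np.round(onz(d,*p,.045)[:2],4))
cv2.imwrite('pics/crops.png',np.hstack([cv2.resize(f[135:240,215:285],None,fx=5.5,fy=5.5,interpolation=cv2.INTER_CUBIC),cv2.resize(f[235:325,125:215],(410,410*1),interpolation=cv2.INTER_CUBIC)[:578] if 0 else cv2.copyMakeBorder(cv2.resize(f[235:325,125:215],(400,400),interpolation=cv2.INTER_CUBIC),0,177,0,0,0)]))
s=load('scene');cv2.imwrite('pics/sc.png',cv2.resize(s['frame'][195:295,240:350],None,fx=6,fy=6,interpolation=cv2.INTER_CUBIC))
E
python3 m.py
```

```text
red (240, 149, 13, 58) ((246.0, 177.5), (57.0, 12.0), 90.0)
   [0.6654 0.0694]
   [0.6661 0.0458]
   [0.5541 0.0421]
   [0.5534 0.0656]
col profile [134, 134, 134, 134, 133, 134, 133, 127, 121, 127, 134, 134, 134, 128, 105, 75, 66, 72, 93, 121, 132, 134, 134, 125, 101, 78, 98, 122, 131, 135, 132, 134, 133, 133, 133, 133, 134, 134, 131, 124, 110, 100, 117, 133, 135, 133, 128, 114, 84, 68, 67, 86, 115, 130, 133, 136, 132, 119, 107, 117, 132, 133, 133, 135, 134, 133, 134]
mat ((169.91270446777344, 278.8212890625), (78.30398559570312, 77.56527709960938), 85.76361083984375) [0.39144684 0.23268451 0.004     ]
   [0.4705 0.3315]
   [0.4889 0.1548]
   [0.3133 0.135 ]
   [0.2947 0.31  ]
new 475.5 ((153.00286865234375, 274.9915466308594), (12.327324867248535, 64.51300048828125), 18.758649826049805)
   [0.3354 0.302 ]
   [0.4733 0.2613]
   [0.4652 0.2345]
   [0.3275 0.2753]
box ((396.0528869628906, 285.688232421875), (98.93849182128906, 66.26578521728516), 85.60128784179688)
   [ 0.4954 -0.187 ]
   [ 0.5108 -0.33  ]
   [ 0.2997 -0.3487]
   [ 0.2841 -0.2075]Traceback (most recent call last):
  F
[... 293 characters left out ...]
],(400,400),interpolation=cv2.INTER_CUBIC),0,177,0,0,0)]))
                                 ~~~~~~~~~^^^^^^^^^^^^^^^^^^^^^^^^^^^^^^^^^^^^^^^^^^^^^^^^^^^^^^^^^^^^^^^^^^^^^^^^^^^^^^^^^^^^^^^^^^^^^^^^^^^^^^^^^^^^^^^^^^^^^^^^^^^^^^^^^^^^^^^^^^^^^^^^^^^^^^^^^^^^^^^^^^^^^^^^^^^^^^^^^^^^^^^^^^^^^^^^^^^^^^^^^^^^^^^^^^^^^^^^^^^^^^^^^^^^^^^^^^^^^^^^^^^^^^^^^^^^^^^^^^^^^^^^^^^^^^^^^^^
    return _nx.concatenate(arrs, 1, dtype=dtype, casting=casting)
           ~~~~~~~~~~~~~~~^^^^^^^^^^^^^^^^^^^^^^^^^^^^^^^^^^^^^^^
ValueError: all the input array dimensions except for the concatenation axis must match exactly, but along dimension 0, the array at index 0 has size 578 and the array at index 1 has size 577
```

```bash
python3 -c "
import cv2
for n in('crops','sc'):print(cv2.imread('pics/'+n+'.png').shape)"
```

```text
[ WARN:0@0.018] global loadsave.cpp:275 findDecoder imread_('pics/crops.png'): can't open/read file: check file path/integrity
Traceback (most recent call last):
AttributeError: 'NoneType' object has no attribute 'shape'
```

```bash
sed -i '/crops.png/d' m.py; cat >> m.py <<'E'
print('---')
# rails: outer dark edge lines tracked by min near rows
for lo,hi in((165,178),(175,185),(198,209),(208,218)):
    P=[]
    for cset in (range(90,228),range(272,424)):
        for u in cset:
            seg=255-g[lo:hi,u];w=np.clip(seg-np.percentile(seg,50),0,None)
            P.append(onz(d,u,(w*np.arange(lo,hi)).sum()/w.sum(),.035)[:2])
    P=np.array(P);k=np.polyfit(P[:,1],P[:,0],1)
    r_=P[:,0]-np.polyval(k,P[:,1]);ok=abs(r_)<.003;k=np.polyfit(P[ok,1],P[ok,0],1);print('rail yaw deg',-np.degrees(np.arctan(k[0])),'x at y=.055',np.polyval(k,.055))
P=[]
for v in range(162,205):
    w=np.clip(S[v,225:270]-90,0,None)*red[v,225:270];P.append(onz(d,(w*np.arange(225,270)).sum()/w.sum(),v,.155)[:2])
P=np.array(P);k=np.polyfit(P[:,0],P[:,1],1);print('old yaw',np.degrees(np.arctan(k[0])),'y at .594',np.polyval(k,.594))
E
python3 m.py|sed -n '/---/,$p'
```

```text
---
rail yaw deg 1.5524501448564456 x at y=.055 0.6384882123691454
rail yaw deg 1.5699470117683638 x at y=.055 0.618637953754095
rail yaw deg 1.5582658266790637 x at y=.055 0.5643795612269842
rail yaw deg 1.5397430819333882 x at y=.055 0.5457137492483448
old yaw 1.5302626027827082 y at .594 0.05621420175831056
```

View pics/sc.png

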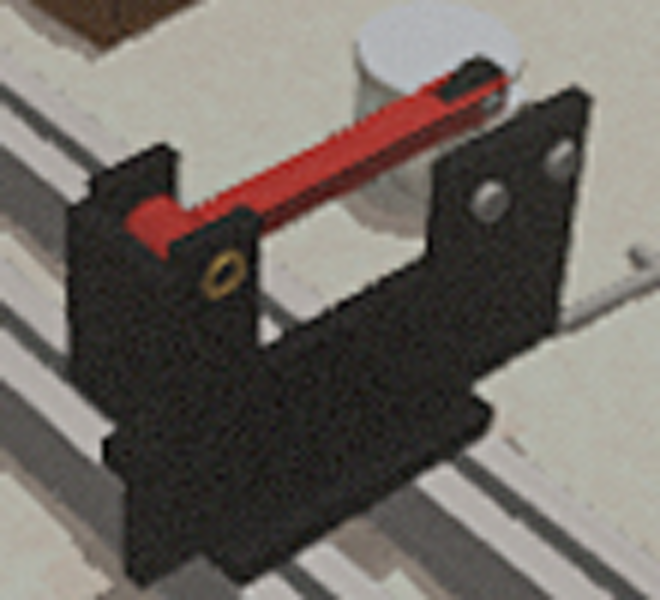

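The scene crop shows the brass bush of the +y ear at crop (223,274), which is full-image pixel (277.2,240.7). I'll cross-check the fork axis from it and move to hover over the old arm.

```bash
python3 - <<'E'
from h import *
s=load('scene');f=s['frame'];hsv=cv2.cvtColor(f,cv2.COLOR_BGR2HSV)
m=(hsv[...,0]>12)&(hsv[...,0]<40)&(hsv[...,1]>70);m[:228]=0;m[252:]=0;m[:,:265]=0;m[:,290:]=0
v,u=np.nonzero(m);print(len(u),(u.min()+u.max())/2,(v.min()+v.max())/2)
a=np.radians(1.55);y=np.array([-np.sin(a),np.cos(a),0])
p=onz(s,(u.min()+u.max())/2,(v.min()+v.max())/2,.155);print(p,p-.022*y)
st=get_state();print(st['ee_pos'])
E
python3 -m jog '[[[0.03,-0.04,0.02],[0,0,4],1],[[0.06,-0.08,0.04],[0,0,8],1],[[0.09,-0.12,0.05],[0,0,12],1],[[0.12,-0.15,0.05],[0,0,16],1],[[0.15,-0.19,0.05],[0,0,20],1],[[0.18,-0.22,0.05],[0,0,24],1],[[0.21,-0.26,0.05],[0,0,26],1],[[0.24,-0.29,0.05],[0,0,26],1],[[0.27,-0.33,0.05],[0,0,26],1],[[0.3,-0.37,0.05],[0,0,26],1],[[0.34,-0.41,0.05],[0,0,26],1],[[0.366,-0.445,0.04],[0,0,26],1],[[0.366,-0.445,0.04],[0,0,26],1],[[0.366,-0.445,0.04],[0,0,26],1],[[0.366,-0.445,0.04],[0,0,26],1]]'
python3 - <<'E'
from h import *
grab('wrist','w1');s=get_state();print(s['ee_pos'],s['ee_rot'],s['time'])
E
```

```text
54 273.5 243.5
[0.66416524 0.08248751 0.155     ] [0.66476033 0.06049556 0.155     ]
[0.22743357 0.50035243 0.23064351]
time: 1.65
ee_pos: [0.593, 0.0564, 0.2712]
ee_rot: [-0.014, 1.0, 0.0, -0.0]
ft_force: [-0.8, 0.6, -0.4]
finger_gap: 0.0852
grasp_force: 0.0
[0.59295381 0.05683236 0.27155367] [-1.41113834e-02  9.99900407e-01  1.94462713e-04 -8.73443997e-05] 1.7
```

View pics/w1.png

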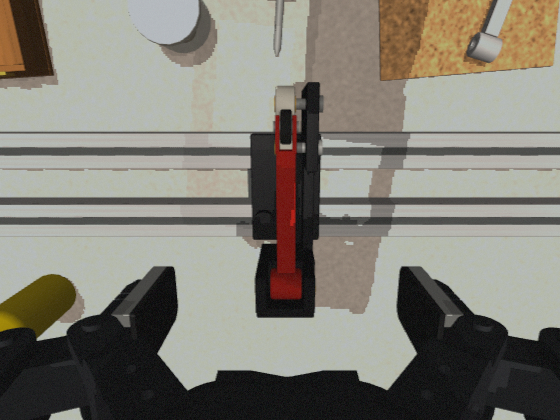

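```bash
cat > w.py <<'E'
from h import *
def redm(f):
    h=cv2.cvtColor(f,cv2.COLOR_BGR2HSV);return ((h[...,0]<9)|(h[...,0]>170))&(h[...,1]>120)&(h[...,2]>50)
E
python3 - <<'E'
from w import *
d=load('wrist');f=d['frame'];T=d['extrinsics'];print('cam',T[:3,3],'look',-T[:3,2])
m=redm(f);m[:,:255]=0;m[:,320:]=0;m[:90]=0;m[310:]=0
for v in range(110,306,3):
    u=np.nonzero(m[v])[0]
    if len(u): print(v,u.min(),u.max(),end=' | ')
print()
rows=[v for v in range(240,310) if m[v].sum()>25];a,b=min(rows)-.5,max(rows)+.5;u0=286
o,_=ray(d,0,0)
# tangent rays: x of barrel centre at z=.149 as bisector
R=[ray(d,u0,v)[1] for v in(a,b)];R=[q/np.linalg.norm(q) for q in R];bi=R[0]+R[1];c=o+bi*(.149-o[2])/bi[2]
ang=np.arccos(R[0]@R[1]);print('rows',a,b,'barrel',c,'radius check',np.linalg.norm(c-o)*np.sin(ang/2))
P=[]
for v in range(160,262):
    u=np.nonzero(m[v])[0];P.append(onz(d,(u.min()+u.max())/2,v,.155)[:2])
P=np.array(P);k=np.polyfit(P[:,0],P[:,1],1);print('yaw',np.degrees(np.arctan(k[0])),'y@.594',np.polyval(k,.594),'y@.655',np.polyval(k,.655))
s=load('scene');al=np.radians(1.55);y=np.array([-np.sin(al),np.cos(al),0])
print('bush',onz(s,277.2,240.7,.155)-.022*y)
# ears/fork black box in wrist image
g=cv2.cvtColor(f,cv2.COLOR_BGR2GRAY);print('row 305',[int(x) for x in g[305,245:330]]);print('col 286',[int(x) for x in g[255:325,286]])
print('ears z=.169: ',onz(d,256,300,.169),onz(d,315,300,.169))
print('tool-cam offset',T[:3,3]-get_state()['ee_pos'])
E
```

```text
cam [0.52816887 0.05387401 0.41419698] look [ 0.25745258  0.00748585 -0.96626194]
116 276 296 | 119 276 296 | 122 275 296 | 125 275 296 | 128 275 296 | 131 275 296 | 134 275 296 | 137 275 296 | 140 275 296 | 143 275 296 | 146 276 296 | 149 275 296 | 152 275 296 | 155 276 295 | 158 276 295 | 161 276 295 | 164 276 295 | 167 276 295 | 170 276 295 | 173 276 295 | 176 276 295 | 179 276 295 | 182 276 295 | 185 276 295 | 188 276 295 | 191 276 295 | 194 276 295 | 197 276 295 | 200 276 295 | 203 276 295 | 206 276 295 | 209 276 295 | 212 276 295 | 215 276 295 | 218 276 295 | 221 276 295 | 224 276 295 | 227 276 295 | 230 276 295 | 233 276 295 | 236 276 295 | 239 276 295 | 242 277 295 | 245 277 295 | 248 277 295 | 251 277 295 | 254 277 295 | 257 277 295 | 260 277 295 | 263 277 295 | 266 277 295 | 269 271 299 | 272 271 300 | 275 270 301 | 278 270 301 | 281 270 301 | 284 270 301 | 287 270 301 | 290 270 301 | 293 270 301 | 296 270 301 | 
rows 268.5 298.5 barrel [0.65747231 0.05689644 0.149     ] radius check 0.011580706807319943
yaw 1.8117608186232423 y@.594 0.05489797964215627 y@.655 0.05682751548
[... 155 characters left out ...]
22, 17, 19, 14, 17, 18, 19, 16, 12, 10, 16, 21, 14, 14, 17, 20, 21, 19, 18, 12, 18, 12, 10, 15, 16, 15, 15, 24, 11, 16, 15, 17, 22, 10, 22, 11, 20, 22, 17, 29, 24, 24, 19, 30, 17, 23, 22, 45, 118, 140, 136, 135, 134, 132, 133, 131, 134, 133, 129, 131, 132, 133, 134]
col 286 [56, 52, 54, 47, 53, 50, 52, 49, 53, 47, 52, 45, 54, 49, 54, 49, 49, 44, 40, 39, 44, 42, 48, 49, 43, 45, 48, 48, 45, 51, 52, 55, 52, 56, 54, 55, 56, 58, 49, 51, 53, 51, 45, 34, 23, 10, 13, 19, 15, 10, 12, 17, 16, 20, 15, 28, 25, 25, 22, 25, 26, 31, 79, 181, 183, 182, 182, 184, 182, 182]
ears z=.169:  [0.6616964  0.03491794 0.169     ] [0.66050888 0.07840449 0.169     ]
tool-cam offset [-0.06478494 -0.00295835  0.14264331]
```

The wrist view shows the red knuckle at (286,283), the ears spanning columns 256–315, and the arm centred in the fork. I'll descend and grip.

```bash
python3 -m jog '[[[0.001,-0.001,-0.03],[0,0,0],1],[[0.002,-0.001,-0.06],[0,0,0],1],[[0.003,-0.002,-0.09],[0,0,0],1],[[0.003,-0.002,-0.11],[0,0,0],0.8],[[0.003,-0.002,-0.125],[0,0,0],0.6],[[0.003,-0.002,-0.135],[0,0,0],0.5],[[0.003,-0.002,-0.142],[0,0,0],0.4],[[0.003,-0.002,-0.142],[0,0,0],0.4],[[0.003,-0.002,-0.142],[0,0,0],0.3],[[0.003,-0.002,-0.142],[0,0,0],0.25],[[0.003,-0.002,-0.142],[0,0,0],0.2]]'
python3 -m jog '[[[0,0,0],[0,0,0],0.15],[[0,0,0],[0,0,0],0.1],[[0,0,0],[0,0,0],0],[[0,0,0],[0,0,0],0],[[0,0,0],[0,0,0],0],[[0,0,0],[0,0,0],0]]'
python3 - <<'E'
from w import *
d=grab('wrist','w2');np.savez('/tmp/wgrip.npz',**d);s=get_state();print(s['ee_pos'],s['ee_rot'])
f=d['frame'];m=redm(f)
for v in range(100,420,8):
    u=np.nonzero(m[v,200:380])[0]+200
    if len(u): print(v,u.min(),u.max(),end=' | ')
E
```

```text
time: 2.8
ee_pos: [0.5972, 0.0538, 0.1302]
ee_rot: [-0.013, 1.0, 0.0, 0.001]
ft_force: [0.8, 1.3, 1.4]
finger_gap: 0.0168
grasp_force: 0.4
time: 3.4
ee_pos: [0.5972, 0.0539, 0.1302]
ee_rot: [-0.014, 1.0, 0.0, 0.001]
ft_force: [-0.8, 2.3, 5.8]
finger_gap: 0.0128
grasp_force: 58.9
[0.59718505 0.05386271 0.13023646] [-1.35098680e-02  9.99908401e-01  8.94827294e-05  8.15355702e-04]
108 263 310 | 116 263 310 | 124 263 310 | 132 263 309 | 140 263 310 | 148 263 310 | 156 263 309 | 164 263 309 | 172 264 309 | 180 264 309 | 188 265 307 | 196 266 307 | 204 266 307 | 212 266 307 | 220 266 307 | 228 266 307 | 236 266 307 | 244 267 307 | 252 267 307 | 260 267 307 | 268 267 307 | 276 268 306 | 284 269 305 | 292 269 305 | 300 269 305 | 308 269 305 | 316 269 305 | 324 269 305 | 332 269 305 | 340 268 305 | 348 268 306 | 356 269 306 | 364 269 305 | 372 269 305 |
```

View pics/w2.png

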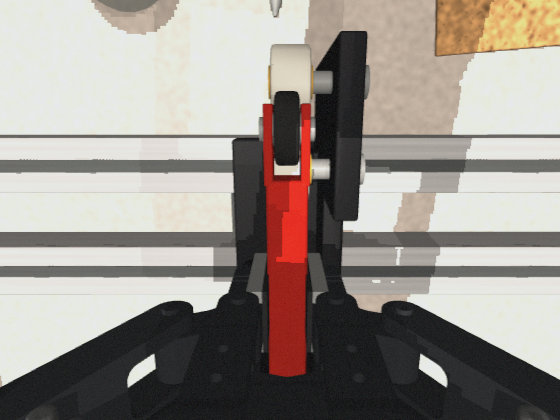

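Gripped. The wheel axle bolts appear at row ~127 and the cheek shoulder at row ~186. The fingertips are 18 mm below the bar, which would strike the box floor, so I'll regrip 9 mm higher before lifting.

```bash
python3 -m jog '[[[0,0,0],[0,0,0],0.3],[[0,0,0],[0,0,0],0.3],[[0,0,0.004],[0,0,0],0.3],[[0,0.001,0.009],[0,0,0],0.3],[[0,0.001,0.009],[0,0,0],0.2],[[0,0.001,0.009],[0,0,0],0],[[0,0.001,0.009],[0,0,0],0],[[0,0.001,0.009],[0,0,0],0],[[0,0.001,0.009],[0,0,0],0],[[0,0.001,0.009],[0,0,0],0]]'
python3 - <<'E'
from w import *
d=grab('wrist','w3');np.savez('/tmp/wgrip.npz',**d);s=get_state();print(s['ee_pos'],s['ee_rot'],s['grasp_force'])
E
python3 -m jog '[[[0,0,0.003],[0,0,0],0],[[0,0,0.008],[0,0,0],0],[[0,0,0.015],[0,0,0],0],[[0,0,0.025],[0,0,0],0],[[0,0,0.045],[0,0,0],0],[[0,0,0.07],[0,0,0],0],[[0,0,0.09],[0,0,0],0],[[0,0,0.1],[0,0,0],0]]'
```

```text
time: 4.45
ee_pos: [0.5972, 0.0547, 0.1392]
ee_rot: [-0.013, 1.0, -0.0, 0.001]
ft_force: [-1.0, 0.3, 5.3]
finger_gap: 0.0124
grasp_force: 60.7
[0.5971941  0.05465215 0.13922621] [-1.34487817e-02  9.99909197e-01 -7.34173043e-05  8.50544005e-04] 60.65520644187927
time: 5.3
ee_pos: [0.5976, 0.0546, 0.2412]
ee_rot: [-0.014, 1.0, -0.0, 0.002]
ft_force: [0.6, -0.5, -2.0]
finger_gap: 0.0125
grasp_force: 59.9
```

```bash
python3 -m jog '[[[-0.01,-0.015,0],[0,0,0],0],[[-0.03,-0.045,0],[0,0,1],0],[[-0.05,-0.08,0],[0,0,1],0],[[-0.075,-0.12,0],[0,0,2],0],[[-0.1,-0.16,0],[0,0,2],0],[[-0.125,-0.2,0],[0,0,3],0],[[-0.15,-0.24,0],[0,0,4],0],[[-0.175,-0.28,0],[0,0,4],0],[[-0.19,-0.305,0],[0,0,4],0],[[-0.2,-0.318,-0.01],[0,0,4],0],[[-0.2,-0.322,-0.04],[0,0,4],0],[[-0.2,-0.322,-0.08],[0,0,4],0],[[-0.2,-0.322,-0.11],[0,0,4],0],[[-0.2,-0.322,-0.13],[0,0,4],0],[[-0.2,-0.322,-0.14],[0,0,4],0],[[-0.2,-0.322,-0.14],[0,0,4],0]]'
python3 - <<'E'
from w import *
grab('wrist','w4');t=grab('top','t4');s=get_state();print(s['ee_pos'],s['ee_rot'],s['grasp_force'])
E
```

```text
time: 6.9
ee_pos: [0.3951, -0.2664, 0.0968]
ee_rot: [-0.048, 0.999, 0.001, -0.001]
ft_force: [-0.4, -0.5, -0.3]
finger_gap: 0.0123
grasp_force: 59.9
[ 0.39664655 -0.2677127   0.09882014] [-4.82976740e-02  9.98832947e-01 -2.43000258e-04  1.38044415e-04] 59.88418757915497
```

View pics/w4.png

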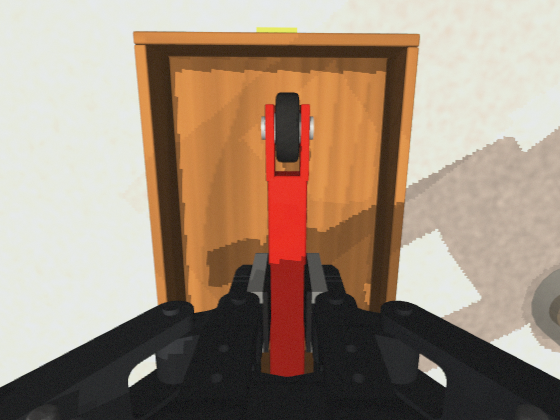

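The arm is parallel to the box and centred in it, with the wheel at (287,127). I'll descend gently.

```bash
python3 -m jog '[[[0,0,-0.015],[0,0,0],0],[[0,0,-0.035],[0,0,0],0],[[0,0,-0.055],[0,0,0],0],[[0,0,-0.07],[0,0,0],0],[[0,0,-0.08],[0,0,0],0],[[0,0,-0.085],[0,0,0],0],[[0,0,-0.088],[0,0,0],0],[[0,0,-0.088],[0,0,0],0]]'
```

```text
time: 7.8
ee_pos: [0.397, -0.2676, 0.0107]
ee_rot: [-0.048, 0.999, -0.0, 0.0]
ft_force: [-0.4, -0.4, -1.1]
finger_gap: 0.0126
grasp_force: 59.9
```

```bash
python3 -m jog '[[[0,0,-0.0015],[0,0,0],0],[[0,0,-0.0015],[0,0,0],0],[[0,0,-0.0025],[0,0,0],0],[[0,0,-0.0025],[0,0,0],0]]'
```

```text
time: 8.2
ee_pos: [0.3969, -0.2675, 0.0082]
ee_rot: [-0.048, 0.999, -0.0, 0.0]
ft_force: [-0.1, 0.4, 2.8]
finger_gap: 0.0121
grasp_force: 60.4
```

```bash
python3 -m jog '[[[0,0,-0.0005],[0,0,0],0],[[0,0,-0.0005],[0,0,0],0.15],[[0,0,-0.0005],[0,0,0],0.2],[[0,0,-0.0005],[0,0,0],0.3],[[0,0,-0.0005],[0,0,0],0.3],[[0,0,0.005],[0,0,0],0.35],[[0,0,0.02],[0,0,0],0.35],[[0,0,0.05],[0,0,0],0.35],[[0,0,0.09],[0,0,0],0.35],[[0,0,0.13],[0,0,0],0.35],[[0,0,0.13],[0,0,0],0.5]]'
python3 - <<'E'
from w import *
d=grab('wrist','w5');t=grab('top','t5')
for n,q in(('wrist',d),('top',t)):
    f=q['frame'];m=redm(f).astype(np.uint8)
    if n=='top': m[:,:340]=0;m[:,450:]=0;m[:230]=0;m[345:]=0
    n_,l,st,_=cv2.connectedComponentsWithStats(m);i=1+np.argmax(st[1:,4]);v,u=np.nonzero(l==i)
    rc=cv2.minAreaRect(np.c_[u,v].astype(np.float32));print(n,rc)
    for p in cv2.boxPoints(rc):print(np.round(onz(q,*p,.024)[:2],4))
E
```

```text
time: 9.3
ee_pos: [0.3993, -0.27, 0.1434]
ee_rot: [-0.048, 0.999, -0.004, 0.004]
ft_force: [1.1, -0.2, -0.5]
finger_gap: 0.0421
grasp_force: 0.0
wrist ((291.5, 196.0), (184.0, 31.0), 90.0)
[ 0.3303 -0.286 ]
[ 0.3282 -0.2649]
[ 0.4657 -0.2494]
[ 0.4682 -0.2736]
top ((390.5, 271.0), (38.0, 13.0), 90.0)
[ 0.4679 -0.2461]
[ 0.4688 -0.2748]
[ 0.3852 -0.2761]
[ 0.3843 -0.2475]
```

The old arm lies in the box. Next I'll hover over the new arm.

```bash
python3 -m jog '[[[0,0.03,0.04],[0,0,0],0.5],[[0,0.07,0.06],[0,0,-1],0.5],[[0,0.11,0.07],[0,0,-2],0.5],[[0,0.15,0.07],[0,0,-4],0.5],[[0,0.19,0.07],[0,0,-6],0.5],[[0,0.23,0.07],[0,0,-8],0.5],[[0,0.27,0.07],[0,0,-10],0.5],[[0,0.31,0.07],[0,0,-12],0.5],[[0,0.35,0.07],[0,0,-14],0.5],[[0,0.39,0.07],[0,0,-16],0.5],[[0,0.43,0.06],[0,0,-18],0.5],[[0,0.47,0.05],[0,0,-20],0.5],[[0,0.51,0.03],[0,0,-22],0.5],[[0.002,0.535,0.02],[0,0,-22],0.5],[[0.002,0.537,0.02],[0,0,-22],0.5],[[0.002,0.537,0.02],[0,0,-22],0.5],[[0.002,0.537,0.02],[0,0,-22],0.5]]'
python3 - <<'E'
from w import *
d=grab('wrist','w6');s=get_state();print(s['ee_pos'],s['ee_rot'],s['time'])
E
```

```text
time: 11.1
ee_pos: [0.3984, 0.2687, 0.1574]
ee_rot: [0.143, 0.99, -0.001, -0.0]
ft_force: [-0.3, -0.2, 0.7]
finger_gap: 0.0426
grasp_force: 0.0
[0.3987106  0.2686248  0.15780826] [ 1.43585031e-01  9.89637940e-01 -2.80337892e-04 -9.09081373e-05] 11.15
```

View pics/w6.png

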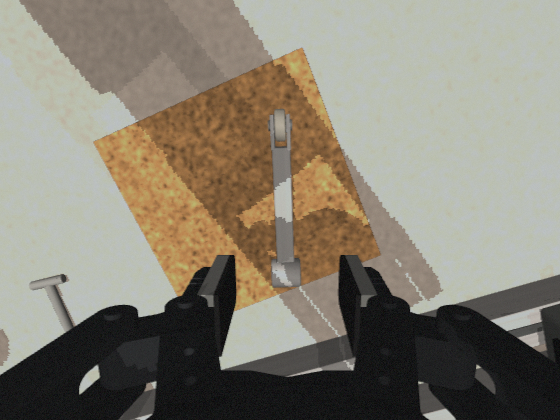

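The silver arm shows its knuckle at (286,272) and wheel at (280,127), tilted a couple of degrees relative to the tool. I'll measure it.

```bash
python3 - <<'E'
from w import *
d=load('wrist');f=d['frame'];S=cv2.cvtColor(f,cv2.COLOR_BGR2HSV)[...,1]
m=(S<75);P=[]
W={}
for v in range(100,300):
    u=np.nonzero(m[v,262:312])[0]+262
    if len(u)>4: W[v]=(u.min(),u.max())
print({v:W[v] for v in list(W)[::6]})
for v in range(158,245):
    u=W[v];P.append(onz(d,(u[0]+u[1])/2,v,.022)[:2])
P=np.array(P);k=np.polyfit(P[:,0],P[:,1],1);yaw=np.degrees(np.arctan(k[0]));rs=P[:,1]-np.polyval(k,P[:,0]);print('yaw',yaw,'resid',rs.std())
rows=[v for v in range(240,300) if v in W and 24<W[v][1]-W[v][0]<34];a,b=min(rows)-.5,max(rows)+.5
o,_=ray(d,0,0);u0=np.mean(W[272]);R=[ray(d,u0,v)[1] for v in(a,b)];R=[q/np.linalg.norm(q) for q in R];bi=R[0]+R[1];c=o+bi*(.016-o[2])/bi[2]
print(rows[0],rows[-1],'barrel',c,'r',np.linalg.norm(c-o)*np.sin(np.arccos(R[0]@R[1])/2))
e=np.array([np.cos(np.radians(yaw)),np.sin(np.radians(yaw))]);mid=c[:2]-.06*e;print('mid',mid,'line y at mid',np.polyval(k,mid[0]))
q=get_state()['ee_rot'];print('tool y-90',2*np.degrees(np.arctan2(q[1],q[0]))-180)
E
```

```text
{109: (np.int64(275), np.int64(283)), 115: (np.int64(269), np.int64(289)), 121: (np.int64(268), np.int64(291)), 127: (np.int64(268), np.int64(291)), 133: (np.int64(270), np.int64(290)), 139: (np.int64(271), np.int64(290)), 145: (np.int64(271), np.int64(290)), 151: (np.int64(272), np.int64(290)), 157: (np.int64(272), np.int64(290)), 163: (np.int64(272), np.int64(290)), 169: (np.int64(273), np.int64(290)), 175: (np.int64(273), np.int64(291)), 181: (np.int64(273), np.int64(291)), 187: (np.int64(274), np.int64(291)), 193: (np.int64(274), np.int64(291)), 199: (np.int64(274), np.int64(291)), 205: (np.int64(274), np.int64(292)), 211: (np.int64(275), np.int64(292)), 217: (np.int64(275), np.int64(292)), 223: (np.int64(275), np.int64(292)), 229: (np.int64(276), np.int64(292)), 235: (np.int64(276), np.int64(292)), 241: (np.int64(276), np.int64(293)), 247: (np.int64(276), np.int64(293)), 253: (np.int64(277), np.int64(293)), 259: (np.int64(272), np.int64(298)), 265: (np.int64(271), np.int64(299)), 271: (np.int64(271), np.int64(300)), 277: (np.int64(271), np.int64(300)), 283: (np.int64(272), np.int64(311)), 289: (np.int64(292), np.int64(311)), 295: (np.int64(276), np.int64(311))}
yaw -14.331797086399655 resid 0.00015388536289962114
259 294 barrel [0.46277039 0.24774568 0.016     ] r 0.014874824390443613
mid [0.40463768 0.26259789] line y at mid 0.26308368576506547
tool y-90 -16.510700795911504
```

```bash
python3 -m jog '[[[0.001,-0.002,-0.03],[0,0,1],0.5],[[0.002,-0.004,-0.07],[0,0,2.2],0.5],[[0.0025,-0.0045,-0.1],[0,0,2.2],0.5],[[0.0025,-0.0045,-0.125],[0,0,2.2],0.45],[[0.0025,-0.0045,-0.14],[0,0,2.2],0.4],[[0.0025,-0.0045,-0.147],[0,0,2.2],0.3],[[0.0025,-0.0045,-0.151],[0,0,2.2],0.25],[[0.0025,-0.0045,-0.151],[0,0,2.2],0.2],[[0.0025,-0.0045,-0.151],[0,0,2.2],0.2]]'
python3 -m jog '[[[0,0,0],[0,0,0],0.15],[[0,0,0],[0,0,0],0.1],[[0,0,0],[0,0,0],0],[[0,0,0],[0,0,0],0],[[0,0,0],[0,0,0],0],[[0,0,0],[0,0,0],0],[[0,0,0],[0,0,0],0]]'
```

```text
time: 12.05
ee_pos: [0.402, 0.2652, 0.0077]
ee_rot: [0.124, 0.992, 0.0, 0.001]
ft_force: [0.4, 0.7, -0.3]
finger_gap: 0.0167
grasp_force: 0.0
time: 12.75
ee_pos: [0.4019, 0.2653, 0.0079]
ee_rot: [0.124, 0.992, 0.0, 0.001]
ft_force: [-0.6, -2.3, 6.4]
finger_gap: 0.0124
grasp_force: 59.2
```

```bash
python3 -m jog '[[[0,0,0.005],[0,0,0],0],[[0,0,0.02],[0,0,0],0],[[0,0,0.05],[0,0,0],0],[[0,0,0.09],[0,0,0],0],[[0,0,0.13],[0,0,0],0],[[0.01,-0.01,0.17],[0,0,2],0],[[0.03,-0.03,0.2],[0,0,4],0],[[0.05,-0.06,0.212],[0,0,6],0],[[0.08,-0.09,0.212],[0,0,8],0],[[0.11,-0.12,0.212],[0,0,10],0],[[0.14,-0.15,0.212],[0,0,12],0],[[0.165,-0.18,0.212],[0,0,14],0],[[0.185,-0.2,0.212],[0,0,15.8],0],[[0.195,-0.21,0.212],[0,0,15.8],0],[[0.195,-0.21,0.212],[0,0,15.8],0],[[0.195,-0.21,0.212],[0,0,15.8],0],[[0.195,-0.21,0.212],[0,0,15.8],0]]'
python3 - <<'E'
from w import *
d=grab('wrist','w7');s=get_state();print(s['ee_pos'],s['ee_rot'],s['time'])
a=dict(np.load('/tmp/wgrip.npz'))['frame']
cv2.imwrite('pics/cmp.png',np.hstack([cv2.resize(x[80:380,200:380],None,fx=2,fy=2) for x in(a,d['frame'])]))
E
```

```text
time: 14.45
ee_pos: [0.595, 0.0567, 0.2189]
ee_rot: [-0.014, 1.0, 0.0, -0.0]
ft_force: [0.3, 0.1, -1.9]
finger_gap: 0.012
grasp_force: 58.7
[0.59515111 0.05663018 0.21903376] [-1.42151742e-02  9.99898923e-01  1.82834262e-04 -1.98532588e-04] 14.5
```

View pics/cmp.png

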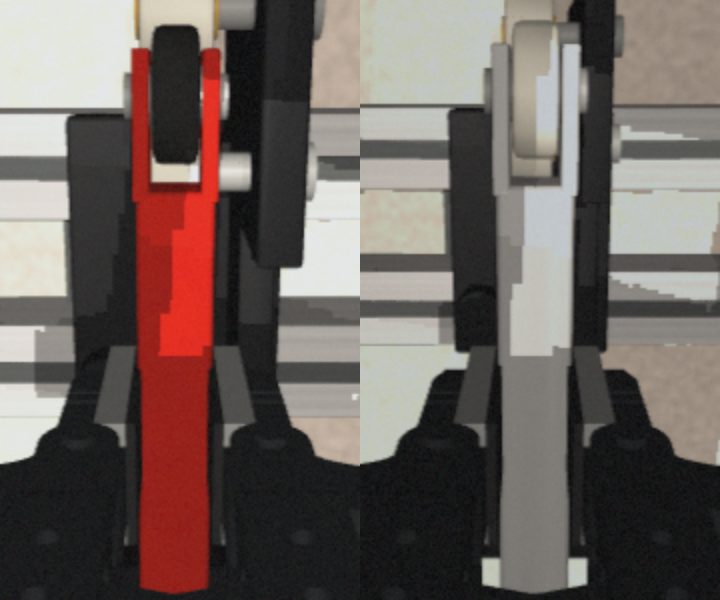

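Left is the red arm at its nested grip, right is the new arm in the grip. Cheek, shoulder and axle rows are 6–7 crop px (about 3 px) higher for the new arm, the columns are the same, and there is no pitch or yaw difference. I'll convert this to a shift.

```bash
python3 - <<'E'
from w import *
A=dict(np.load('/tmp/wgrip.npz'));B=load('wrist')
PA=np.array([.5972,.0547,.1392]);PB=get_state()['ee_pos']
th=np.radians(1.6);ex=np.array([np.cos(th),np.sin(th)]);ey=np.array([-ex[1],ex[0]])
def rel(d,P,off,u,v,h):
    q=onz(d,u,v,P[2]+off+h)[:2]-P[:2];return np.round(1000*np.array([q@ex,q@ey]),2)
for off in(.0081,.0098):
  for nm,h,ca,cb in(('axle',0,(177,97),(175.5,90)),('shoulder',.006,(174.5,201),(174.5,195)),('cheektop',.003,(176,50),(176,44)),('bar',.006,(174.5,300),(174,300))):
    f=lambda c:(200+c[0]/2-.25,80+c[1]/2-.25)
    print(off,nm,rel(A,PA,.0098,*f(ca),h),rel(B,PB,off,*f(cb),h))
E
```

```text
0.0081 axle [-59.84  -0.18] [-61.07  -0.46]
0.0081 shoulder [-42.32  -0.64] [-43.16  -0.64]
0.0081 cheektop [-67.76  -0.36] [-68.85  -0.39]
0.0081 bar [-24.14  -0.65] [-23.68  -0.72]
0.0098 axle [-59.84  -0.18] [-61.12  -0.46]
0.0098 shoulder [-42.32  -0.64] [-43.45  -0.64]
0.0098 cheektop [-67.76  -0.36] [-68.81  -0.39]
0.0098 bar [-24.14  -0.65] [-24.22  -0.72]
```

```bash
python3 -m jog '[[[0.0015,-0.0007,-0.01],[0,0,0],0],[[0.003,-0.0014,-0.025],[0,0,0],0],[[0.003,-0.0014,-0.032],[0,0,0],0],[[0.003,-0.0014,-0.032],[0,0,0],0],[[0.003,-0.0014,-0.032],[0,0,0],0],[[0.003,-0.0014,-0.032],[0,0,0],0]]'
python3 - <<'E'
from w import *
d=grab('scene','s8');s=get_state();print(s['ee_pos'],s['ee_rot'])
grab('top','t8')
cv2.imwrite('pics/s8c.png',cv2.resize(d['frame'][175:295,225:355],None,fx=5,fy=5,interpolation=cv2.INTER_CUBIC))
E
```

```text
time: 15.1
ee_pos: [0.5995, 0.0539, 0.1874]
ee_rot: [-0.014, 1.0, -0.0, 0.001]
ft_force: [0.4, 0.4, -1.9]
finger_gap: 0.0125
grasp_force: 58.7
[0.59954109 0.05380828 0.18748731] [-1.35172215e-02  9.99908456e-01 -5.31039815e-05  6.01015251e-04]
```

View pics/s8c.png

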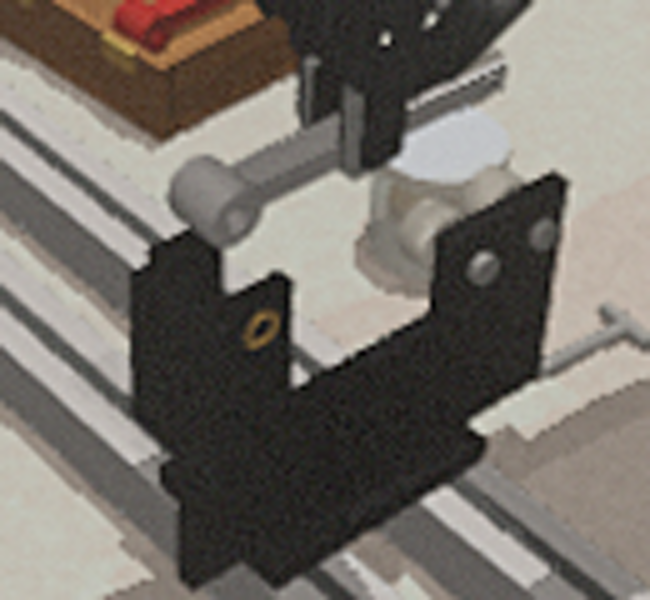

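The scene crop shows the new arm's hole at (237,213) and the ear's bush at (262,328), which allows a differential check in the same camera.

```bash
python3 - <<'E'
from w import *
s=load('scene');th=np.radians(1.6);ex=np.array([np.cos(th),np.sin(th),0]);ey=np.array([-ex[1],ex[0],0])
f=lambda x,y:(225+(x+.5)/5-.5,175+(y+.5)/5-.5)
P=get_state()['ee_pos'];print(P)
h=onz(s,*f(237,213),P[2]+.0081)-.012*ey;b=onz(s,*f(262,328),.155)-.022*ey
print('hole',h,'bush',b,'hole-bush along',(h-b)@ex,(h-b)@ey,'hole by TCP',P+.0591*ex)
E
python3 -m jog '[[[-0.0012,0.0014,0],[0,0,0],0],[[-0.0012,0.0014,0],[0,0,0],0],[[-0.0012,0.0014,0],[0,0,0],0]]'
```

```text
[0.59952064 0.05378439 0.18749414]
hole [0.6557548  0.05388851 0.19559414] bush [0.65501585 0.05759045 0.155     ] hole-bush along 0.0006353039787028706 -0.0037211281281898816 hole by TCP [0.65859759 0.05543455 0.18749414]
time: 15.5
ee_pos: [0.598, 0.0552, 0.187]
ee_rot: [-0.014, 1.0, -0.0, 0.0]
ft_force: [0.2, -0.2, -1.9]
finger_gap: 0.0125
grasp_force: 58.7
```

```bash
python3 -m jog '[[[0.0005,0.0006,-0.004],[0,0,0],0],[[0.0005,0.0006,-0.008],[0,0,0],0],[[0.0005,0.0006,-0.011],[0,0,0],0],[[0.0005,0.0006,-0.014],[0,0,0],0],[[0.0005,0.0006,-0.017],[0,0,0],0],[[0.0005,0.0006,-0.02],[0,0,0],0],[[0.0005,0.0006,-0.02],[0,0,0],0],[[0.0005,0.0006,-0.02],[0,0,0],0]]'
python3 -m jog '[[[0,0.0005,0],[0,0,0],0],[[0,0.001,0],[0,0,0],0],[[0,0.0015,0],[0,0,0],0],[[0,0.0015,0],[0,0,0],0]]'
```

```text
time: 16.3
ee_pos: [0.5985, 0.0558, 0.1668]
ee_rot: [-0.013, 1.0, -0.0, -0.0]
ft_force: [-0.4, -0.2, -0.6]
finger_gap: 0.0125
grasp_force: 58.7
time: 16.7
ee_pos: [0.5985, 0.0573, 0.1669]
ee_rot: [-0.014, 1.0, -0.0, 0.0]
ft_force: [-0.1, -0.6, -1.2]
finger_gap: 0.0122
grasp_force: 58.7
```

```bash
python3 -m jog '[[[0,0.0005,0],[0,0,0],0],[[0,0.0005,0],[0,0,0],0],[[0,0.0005,0],[0,0,0],0]]'
python3 -m jog '[[[0,0.0005,0],[0,0,0],0],[[0,0.0005,0],[0,0,0],0],[[0,0.0005,0],[0,0,0],0]]'
python3 -m jog '[[[0,-0.001,0],[0,0,0],0],[[0,-0.002,0],[0,0,0],0],[[0,-0.003,0],[0,0,0],0],[[0,-0.004,0],[0,0,0],0],[[0,-0.004,0],[0,0,0],0]]'
python3 -m jog '[[[0,-0.0005,0],[0,0,0],0],[[0,-0.0005,0],[0,0,0],0],[[0,-0.0005,0],[0,0,0],0]]'
```

```text
time: 17.0
ee_pos: [0.5985, 0.0575, 0.1669]
ee_rot: [-0.013, 1.0, -0.0, 0.0]
ft_force: [-0.8, -2.0, -0.8]
finger_gap: 0.0122
grasp_force: 58.7
time: 17.3
ee_pos: [0.5984, 0.0578, 0.1668]
ee_rot: [-0.013, 1.0, -0.0, -0.0]
ft_force: [-1.2, -4.6, 0.2]
finger_gap: 0.0124
grasp_force: 58.8
time: 17.8
ee_pos: [0.5984, 0.0544, 0.1668]
ee_rot: [-0.014, 1.0, 0.0, -0.0]
ft_force: [0.9, -0.2, -0.9]
finger_gap: 0.0126
grasp_force: 58.7
time: 18.1
ee_pos: [0.5985, 0.0538, 0.1668]
ee_rot: [-0.013, 1.0, 0.0, -0.0]
ft_force: [0.3, -0.6, -1.3]
finger_gap: 0.0121
grasp_force: 58.7
```

+y ear contact is at TCP y ≈ 0.0573. I'll check the −y side.

```bash
python3 -m jog '[[[0,-0.0005,0],[0,0,0],0],[[0,-0.0005,0],[0,0,0],0],[[0,-0.0005,0],[0,0,0],0]]'
python3 -m jog '[[[0,-0.0005,0],[0,0,0],0],[[0,-0.0005,0],[0,0,0],0],[[0,-0.0005,0],[0,0,0],0]]'
python3 -m jog '[[[0,0.001,0],[0,0,0],0],[[0,0.0022,0],[0,0,0],0],[[0,0.0022,-0.005],[0,0,0],0],[[0,0.0022,-0.01],[0,0,0],0],[[0,0.0022,-0.015],[0,0,0],0],[[0,0.0022,-0.0195],[0,0,0],0],[[0,0.0022,-0.0195],[0,0,0],0],[[0,0.0022,-0.0195],[0,0,0],0]]'
```

```text
time: 18.4
ee_pos: [0.5984, 0.0533, 0.1668]
ee_rot: [-0.013, 1.0, 0.0, -0.0]
ft_force: [-0.8, 0.8, -0.7]
finger_gap: 0.0123
grasp_force: 58.7
time: 18.7
ee_pos: [0.5984, 0.0531, 0.1668]
ee_rot: [-0.014, 1.0, 0.0, -0.0]
ft_force: [0.7, 3.2, -1.5]
finger_gap: 0.0123
grasp_force: 58.7
time: 19.5
ee_pos: [0.5984, 0.055, 0.1471]
ee_rot: [-0.013, 1.0, 0.0, -0.0]
ft_force: [0.2, -0.2, -0.5]
finger_gap: 0.0122
grasp_force: 58.7
```

```bash
python3 -m jog '[[[0.0007,0.0003,0],[0,0,0],0],[[0.0015,0.0003,0],[0,0,0],0],[[0.0015,0.0003,0],[0,0,0],0],[[0.0015,0.0003,0],[0,0,0],0]]'
python3 -m jog '[[[0.0005,0,0],[0,0,0],0],[[0.0005,0,0],[0,0,0],0],[[0.0005,0,0],[0,0,0],0]]'
python3 -m jog '[[[0.0005,0,0],[0,0,0],0],[[0.0005,0,0],[0,0,0],0],[[0.0005,0,0],[0,0,0],0]]'
python3 -m jog '[[[0.0005,0,0],[0,0,0],0],[[0.0005,0,0],[0,0,0],0],[[0.0005,0,0],[0,0,0],0]]'
```

```text
time: 19.9
ee_pos: [0.6, 0.0553, 0.1474]
ee_rot: [-0.014, 1.0, -0.0, 0.0]
ft_force: [-0.5, -1.3, -1.1]
finger_gap: 0.0123
grasp_force: 58.7
time: 20.2
ee_pos: [0.6, 0.0553, 0.1473]
ee_rot: [-0.014, 1.0, 0.0, -0.0]
ft_force: [-3.5, 0.4, -0.0]
finger_gap: 0.0125
grasp_force: 58.9
time: 20.5
ee_pos: [0.6, 0.0553, 0.1471]
ee_rot: [-0.014, 1.0, -0.0, -0.001]
ft_force: [-6.0, 0.3, 1.4]
finger_gap: 0.0125
grasp_force: 59.0
time: 20.8
ee_pos: [0.6, 0.0553, 0.147]
ee_rot: [-0.014, 1.0, -0.0, -0.002]
ft_force: [-7.1, -0.5, 2.1]
finger_gap: 0.0124
grasp_force: 59.1
```

Rear-wall contact at x 0.600 gives a target of 0.598. I'll back off, then feel the fork floor lightly to confirm height.

```bash
python3 -m jog '[[[-0.0015,0,0],[0,0,0],0],[[-0.0035,0,0],[0,0,0],0],[[-0.0035,0,-0.002],[0,0,0],0],[[-0.0035,0,-0.0045],[0,0,0],0],[[-0.0035,0,-0.0045],[0,0,0],0],[[-0.0035,0,-0.0045],[0,0,0],0]]'
python3 -m jog '[[[0,0,-0.0006],[0,0,0],0],[[0,0,-0.0006],[0,0,0],0],[[0,0,-0.0006],[0,0,0],0]]'
python3 -m jog '[[[0,0,-0.0006],[0,0,0],0],[[0,0,-0.0006],[0,0,0],0],[[0,0,-0.0006],[0,0,0],0]]'
python3 -m jog '[[[0,0,-0.0006],[0,0,0],0],[[0,0,-0.0006],[0,0,0],0],[[0,0,-0.0006],[0,0,0],0]]'
```

```text
time: 21.4
ee_pos: [0.598, 0.0553, 0.1426]
ee_rot: [-0.013, 1.0, 0.0, -0.0]
ft_force: [0.9, 1.1, -1.0]
finger_gap: 0.0124
grasp_force: 58.7
time: 21.7
ee_pos: [0.598, 0.0553, 0.1422]
ee_rot: [-0.014, 1.0, 0.0, 0.0]
ft_force: [0.2, -0.7, -1.3]
finger_gap: 0.0122
grasp_force: 58.7
time: 22.0
ee_pos: [0.5979, 0.0553, 0.1416]
ee_rot: [-0.014, 1.0, 0.0, -0.0]
ft_force: [0.6, 0.0, -0.7]
finger_gap: 0.0123
grasp_force: 58.7
time: 22.3
ee_pos: [0.598, 0.0552, 0.1411]
ee_rot: [-0.013, 1.0, -0.0, 0.0]
ft_force: [0.6, -0.7, -0.1]
finger_gap: 0.0125
grasp_force: 58.8
```

```bash
python3 -m jog '[[[0,0,-0.0006],[0,0,0],0],[[0,0,-0.0006],[0,0,0],0],[[0,0,-0.0006],[0,0,0],0]]'
python3 -m jog '[[[0,0,-0.0006],[0,0,0],0],[[0,0,-0.0006],[0,0,0],0],[[0,0,-0.0006],[0,0,0],0]]'
```

```text
time: 22.6
ee_pos: [0.598, 0.0553, 0.1409]
ee_rot: [-0.014, 1.0, -0.0, 0.0]
ft_force: [-1.9, -0.4, 4.4]
finger_gap: 0.0121
grasp_force: 59.4
time: 22.9
ee_pos: [0.598, 0.0553, 0.1409]
ee_rot: [-0.014, 1.0, -0.0, 0.0]
ft_force: [-4.3, 0.1, 7.9]
finger_gap: 0.0122
grasp_force: 59.9
```

Floor contact is at 0.141, so the target is 0.147, matching the prediction. I'll raise it to there.

```bash
python3 -m jog '[[[0,0,0.003],[0,0,0],0],[[0,0,0.006],[0,0,0],0],[[0,0,0.007],[0,0,0],0],[[0,0,0.007],[0,0,0],0],[[0,0,0.007],[0,0,0],0],[[0,0,0.007],[0,0,0],0]]'
python3 - <<'E'
from w import *
d=grab('scene');t=grab('top');w=grab('wrist','w9');s=get_state();print(s['ee_pos'],s['ft_force'])
a=cv2.resize(d['frame'][190:280,240:340],(400,360),interpolation=cv2.INTER_CUBIC);b=cv2.resize(t['frame'][230:340,350:440],(295,360),interpolation=cv2.INTER_CUBIC)
cv2.imwrite('pics/fin.png',np.hstack([a,b]))
E
```

```text
time: 23.5
ee_pos: [0.5978, 0.0553, 0.1465]
ee_rot: [-0.013, 1.0, 0.0, -0.0]
ft_force: [-0.0, -0.2, -1.2]
finger_gap: 0.0127
grasp_force: 58.7
[0.59786805 0.0553101  0.14663811] [-0.12361378  0.37798765 -0.7633831 ]
```

View pics/fin.png

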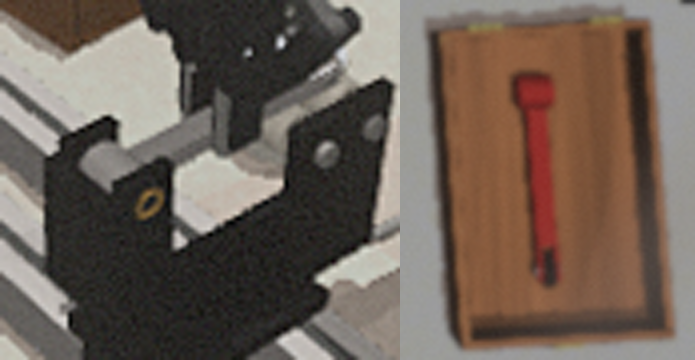

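The silver knuckle sits between the ears, level and held free of the stand, with the bush at (150,203). The red arm lies flat in the box. I'll let it settle briefly and hand in.

```bash
python3 -m jog '[[[0.0001,0,0.0003],[0,0,0],0],[[0.0001,0,0.0003],[0,0,0],0],[[0.0001,0,0.0003],[0,0,0],0],[[0.0001,0,0.0003],[0,0,0],0]]' && python3 -c "
from bench import r
print(r.close_job())"
```

```text
time: 24.05
ee_pos: [0.598, 0.0553, 0.1471]
ee_rot: [-0.014, 1.0, -0.0, -0.0]
ft_force: [-0.0, -0.0, -0.5]
finger_gap: 0.0121
grasp_force: 58.7
the job is handed in; nothing more can be done
None
```

The job is handed in at 24 s: the old red arm lies flat and released in the parts box, and the new silver arm is held level in the fork, its pin hole within about 1 mm of the ear holes by touch on ears, rear wall and floor, and clear of the stand; the hand-in call returned no verdict.

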